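# Extend and pin the length stop

## Task

Set the saw bench's length stop to its longest setting. Lift the loose offcut out of the stop arm's way and lay it flat on the bench clear of the arm, draw the orange-knobbed bolt fully back and pull the stop arm out until its last pin hole, the one farthest from the stop plate, lines up under the yellow bridge; then pull the red-handled detent pin out of its wooden parking block and push it fully home through the bridge and the arm. Do not let the arm shove the offcut, do not drop the offcut, and do not disturb the glue, sanding block, hand tools or varnish tin standing around.

Things in the scene. Friction and masses are not known exactly. Their poses are not given: they have to be found in the camera images.
- station: Fixed grey base of the length stop, origin on the bench under the arm's centre line; +y is the way the arm pulls out, z up. In mm: plate x -50 to 50, y -160 to 140, 12 thick; bolt pad x -118 to -48, y -150 to -90; guide rails 27 high beside the arm; timber fence x 50 to 62, 34 high, along the plate; yellow bridge over the arm x -45 to 45, y 0 to 40, top at 42. Does not move in a run
- stop_arm (a joint): How far the stop arm is pulled out along station +y (m): 0 stowed, end stop 0.112. A flat bar 60 mm wide, top 25 mm above the bench. Its three 14 mm pin holes come under the bridge hole at 0.040, 0.070 and 0.100; the longest setting is 0.100. While the bolt is shot it moves 5 mm at most; free, it slides with about 3 N of friction and stays where left
- pull_handle (a point): Middle of the grip bar of the arm's black D-handle: a round bar 14 mm thick running along station y, 65 mm long between its posts, centre 65 mm above the bench; free above, below and at both sides. Moves with the arm (station y = 107.5 mm + joint value, x = 0)
- bolt (a joint): How far the tower bolt is drawn back along station -x, in m: 0 is shot into the arm's notch, 0.022 is fully back against its stop; the arm is free from about 0.014. Slides with about 3 N of friction and stays where it is left
- bolt_knob (a point): Middle of the bolt's upright orange knob: 22 mm across, 20 mm high, its centre 59 mm above the bench, on a thin stem over the bolt. Straps around the bolt are up to 28 mm high. Moves with the bolt (station y = -120 mm, x = -79 mm - joint value)
- bridge_hole (a point): Centre of the mouth of the 14 mm pin hole in the top of the yellow bridge, 42 mm above the bench (station x = 0, y = 20 mm). The hole goes on through the arm's hole below it and into the base
- pin_block: Wooden block screwed to the bench in front of the station, 56 x 60 mm and 42 mm high, origin on the bench under its middle; a vertical 14 mm hole in its top holds the pin at the start. Does not move in a run
- pin: Detent pin, 78 mm tall, 90 g: steel shank 12 mm thick, 38 mm long, tapered tip; collar 22 mm across; red T-handle bar 60 mm along own x, 15 along y, 18 high, its centre 69 mm above the tip. Origin at the tip, z up the pin. Starts home in the block, at any yaw. Home in block or bridge, the collar rests on top, tip 4 mm above the bench, held by a spring ball: about 10 N to pull out or push in
- offcut: Loose softwood offcut 140 x 45 x 22 mm, about 90 g, lying flat across the stop arm's way; origin at the centre of its underside, length along its own x, width along y, z up. Besides the things listed, the bench is bare within 0.72 m of the robot's base and 45 degrees of straight ahead
- offcut_mid (a point): Centre of the offcut, 11 mm above its underside
- glue_bottle: Bystander: standing yellow glue bottle, 60 mm across, 170 mm high, origin at the centre of its foot
- sanding_block: Bystander: cork sanding block 105 (own x) x 62 (own y) x 40 mm high, origin at the centre of its underside
- hammer: Bystander: hammer lying along its own x, 260 mm long, head at +x 78 mm wide (own y -48 to 40) and 26 mm high, origin at the middle of its length, on the bench
- screwdriver: Bystander: screwdriver lying along its own x, 190 mm long, blue handle 26 mm thick at -x, origin at the middle of its length, on the bench
- try_square: Bystander: try square lying flat: wooden stock 20 x 110 x 22 mm along its own y about the origin, steel blade along +x to 160 mm (own y 19 to 55)
- varnish_can: Bystander: standing varnish tin, 84 mm across, 100 mm high, origin at the centre of its foot
- stop_face (a point): Centre of the outer face of the arm's upright stop plate, 42 mm above the bench, at station x = 0, y = 164 mm + the arm's joint value. The plate is 110 mm wide (station x -55 to 55), from 6 to 78 mm above the bench; it sweeps that strip as the arm pulls out

How it is judged:
By the outcome, as a careful person would: the job done as asked, in the order asked, and still so for the second after the job is handed in, with the robot touching nothing.
It also fails if it takes over 69 s, if anything falls off the work surface, if the arm or the gripper's body presses on something with over 40 N, if the wrist force passes 120 N, or if a joint passes its speed limit or range.

## Robot

A 6-joint arm with a two-finger parallel gripper is mounted at the origin on the work surface. World frame = base frame: x ahead of the robot, y to its left, z up, the work surface at z = 0. Lengths are in m, angles in rad, forces in N, time in s.
With the tool pointing down it reaches from about 0.25 to 0.775 m from the base axis. Payload 4 kg.
Tool frame: the origin (TCP) lies midway between the tips of the shut fingers; the grasp point (between the pads) lies 19 mm behind it; z points along the fingers, y is the direction in which the jaws open and shut (so a half turn about z gives the same grasp; the last joint's range is limited). The gripper opens to 85 mm and grips with 20 to 120 N. Pads are 22 mm wide; open, the fingers measure 114 mm over their backs; the gripper's body (76 mm by 85 mm) begins 54 mm behind the grasp point. The pads swing forward as they close: fully open they stand 13 mm farther back than shut.
Start: joints at [1.142, 0.087, 1.371, -0, 1.684, -0.103], TCP at [0.176, 0.521, 0.231] pointing down, gripper open.
Joint ranges: [-3.1, 3.1], [-0.76, 2.03], [0.27, 2.55], [-1.08, 4.22], [0.17, 2.65], [-2.57, 2.57]. Speed limits (rad/s): [2.79, 2.79, 3.14, 3.14, 3.14, 3.14].

## Interface

Orientations are given as a rotation vector (axis times angle).
In Python, from bench import manip, get_image, job, look_for, regions_of gives the robot as it stands. The module is installed in compiled form; this text tells all that it offers.
- The arm moves only by the tool arm_command, never from a script. Its argument "plan" is a list of rows, each a list of 2 entries, a list of its own where there are three numbers: the shift along the tool's x, y, z each as a share of 0.025 m, from -1 to 1, then the turn, a rotation vector about the tool's x, y, z each as a share of 8 degrees, from -1 to 1. In form: [[[tx, ty, tz], [rx, ry, rz]], ...]. A call has 1 to 12 rows; each row shifts and turns the pose as measured when the row begins, along the tool's axes as they then stand; what a row does not reach is not made up. A row lasts 1/8 s, in which the tool goes at most 62.5 mm and 10.7 degrees, less where a joint would pass 70% of its speed; a pose out of reach is approached as far as the arm can. A call with a number of a shift or a turn outside -1 to 1 is refused whole. A call with a gripper value outside its range is refused whole. "jaw" is the gripper command: -1 is shut, 1 is fully open, values between are in proportion, set as the call begins (left out, the last holds). The fingers move at their own pace and stop on an object; "force" is the grip in N (left out, the last holds). Time passes only in rows, so rows that do not move let the fingers close. It gives the time, the measured TCP pose, the force and the opening at its end, in the units of the state.
- manip.read_state(): the state, without advancing time (a new reading comes with each control period).
- get_image(name): name is "scene" or "side" or "wrist"; returns a dict with "pixels" (480x640x3 uint8, red, green, blue), "K" (3x3 intrinsics, pixels), "cam_to_world" (4x4, takes a point from camera to world coordinates). Camera axes: x right, y down, z forward; pixel columns grow to the right and rows downward; lengths in m; the calibration is good to about 2 mm. A picture is of the moment at which its call begins. There is no depth.
- job.job_done(): hands the job in, once; it reports no verdict.
Trained networks look in the newest picture that a camera, given by its name, has taken for a name from the list of things; names that differ only in an ending like _2 or _b are one class to them, and where a whole thing is asked for, a point or a joint stands for the part that bears it (a point fixed in the world has none). Each returns a list of dicts, best first, with "p" (0 to 1); they miss things now and then, are a little off and sometimes report something else, mostly with a low value. They report only what shows in the picture. A call takes as long as a camera call.
- look_for(camera, thing): "rect" ([left, top, right, bottom] in pixels, round what is visible of it).
- regions_of(camera, thing): "pixels" (480x640 bool, what is visible of it) and "rect" ([left, top, right, bottom] in pixels, round what is visible of it).
The state is a dict: "time_s": time; "joint_positions": joint angles; "joint_velocities": joint speeds; "joint_efforts": joint torques, N m; "position": TCP position; "ee_rot": TCP orientation; "contact_force": force on the tool from outside, world axes, zero at the start; "wrist_torque": the same for the moment, N m; "grip_width": finger opening in m.
Only numpy, scipy, OpenCV 4.12 (cv2) and the standard library are available. Lean on these libraries where they do the work, as an engineer would, in place of code of your own. Each camera call takes 0.05 s, during which the arm holds its last target. There are 200 camera calls.

## Working session

There is one attempt and no reset: what is moved stays moved. The work goes in short steps, Python scripts to look and compute and a tool call to move; the robot and the scene stay as the last step left them, time stands still between calls to the robot, and variables do not carry over. Pictures are saved under pics/ and viewed, about 8 in all and at most 12, crops included, and the job is handed in when it is done.

Besides the shell and the picture viewer there is one more tool, called after "Call:" in YAML: its name, and indented under it one key for each argument. arm_command: Moves the arm, as the interface text tells. Shift numbers are shares of 0.025 m and turn numbers shares of 8 degrees, none past 1 either way. Its arguments: {"type":"object","properties":{"plan":{"type":"array"},"jaw":{"type":"number"},"force":{"type":"number"}},"required":["plan"]}

```bash
mkdir -p pics; cat > h.py <<'E'
import numpy as np, cv2
from bench import manip, get_image, job, look_for, regions_of
from scipy.spatial.transform import Rotation as R
def proj(im,P):
    T=np.linalg.inv(im["cam_to_world"]); p=np.atleast_2d(P)@T[:3,:3].T+T[:3,3]
    q=p@np.array(im["K"]).T; return q[:,:2]/q[:,2:]
def ray(im,uv,z):
    C=np.array(im["cam_to_world"]); d=C[:3,:3]@np.linalg.inv(im["K"])@np.array([uv[0],uv[1],1.])
    return C[:3,3]+d*(z-C[2,3])/d[2]
def save(n,px): cv2.imwrite("pics/"+n+".png",cv2.cvtColor(np.ascontiguousarray(px),cv2.COLOR_RGB2BGR))
E
python3 - <<'E'
from h import *
print(manip.read_state())
for c in ["scene","side","wrist"]:
    im=get_image(c); save(c+"0",im["pixels"]); print(c,np.round(im["cam_to_world"],3).tolist(),im["K"][0][0])
for c in ["scene","side"]:
    im=get_image(c)
    for t,z in [("station",.02),("stop_arm",.02),("pull_handle",.065),("bolt_knob",.059),("pin_block",.042),("pin",.07),("offcut",.022),("glue_bottle",0),("sanding_block",.04),("hammer",.0),("screwdriver",0),("try_square",0),("varnish_can",0)]:
        r=regions_of(c,t)
        if r:
            m=r[0]["pixels"]; v,u=np.nonzero(m); print(c,t,round(r[0]["p"],2),np.round(r[0]["rect"]),[round(u.mean()),round(v.mean())],np.round(ray(im,(u.mean(),v.mean()),z),3))
        else: print(c,t,None)
E
```

```text
{'time_s': 0.0, 'joint_positions': array([ 1.14186066e+00,  8.79860132e-02,  1.37228212e+00, -6.42626162e-06,
        1.68360199e+00, -1.03124406e-01]), 'joint_velocities': array([ 0.00252941, -0.0005974 ,  0.00252262, -0.00050959, -0.00173192,
        0.0001127 ]), 'joint_efforts': array([-4.44155085e-04, -3.51868522e+01, -3.13269031e+01, -2.06845684e-04,
        1.09265259e-02, -6.13178500e-06]), 'position': array([0.17585067, 0.52059743, 0.23010804]), 'ee_rot': array([-0.50942718, -3.09941178,  0.00345359]), 'contact_force': array([-0.66595056, -0.37124004, -0.40613963]), 'wrist_torque': array([-0.01190386,  0.00093767,  0.01736874]), 'grip_width': 0.08555762060957925}
scene [[0.337, 0.813, -0.475, 1.247], [0.942, -0.293, 0.165, -0.243], [-0.005, -0.503, -0.865, 1.392], [0.0, 0.0, 0.0, 1.0]] 576.1826317391002
side [[0.972, -0.142, 0.189, 0.271], [-0.236, -0.534, 0.812, -1.017], [-0.014, -0.833, -0.553, 0.747], [0.0, 0.0, 0.0, 1.0]] 500.21909899460655
wrist [[0.32, 0.914, 0.248, 0.113], [0.947, -0.309, -0.086, 0.541], [-0.002, 0.263, -0.965, 0.374], [0.0, 0.0, 0.0, 1.0]] 387.730520
[... 1101 characters left out ...]
7  0.065]
side bolt_knob 0.62 [339. 286. 365. 311.] [345, 297] [ 0.528 -0.206  0.059]
side pin_block 0.83 [285. 264. 322. 295.] [303, 279] [ 0.459 -0.094  0.042]
side pin 0.65 [289. 253. 314. 271.] [302, 262] [ 0.463 -0.065  0.07 ]
side offcut 0.71 [276. 219. 321. 237.] [293, 226] [0.492 0.181 0.022]
side glue_bottle 0.69 [400. 223. 428. 293.] [413, 261] [ 0.762 -0.036  0.   ]
side sanding_block 0.87 [244. 228. 289. 261.] [266, 243] [0.399 0.086 0.04 ]
side hammer None
side screwdriver 0.75 [277. 295. 323. 337.] [307, 319] [ 0.444 -0.188  0.   ]
side try_square 0.56 [221. 180. 274. 208.] [243, 193] [0.383 0.47  0.   ]
side varnish_can 0.74 [270. 174. 299. 214.] [287, 195] [0.517 0.418 0.   ]
```

```bash
python3 - <<'E'
import cv2
a=cv2.imread("pics/scene0.png")[140:380,150:480]; b=cv2.imread("pics/side0.png")[160:350,210:440]
cv2.imwrite("pics/a.png",cv2.resize(a,(800,582),interpolation=cv2.INTER_CUBIC));cv2.imwrite("pics/b.png",cv2.resize(b,(720,595),interpolation=cv2.INTER_CUBIC))
E
```

```text
(no output)
```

View pics/a.png

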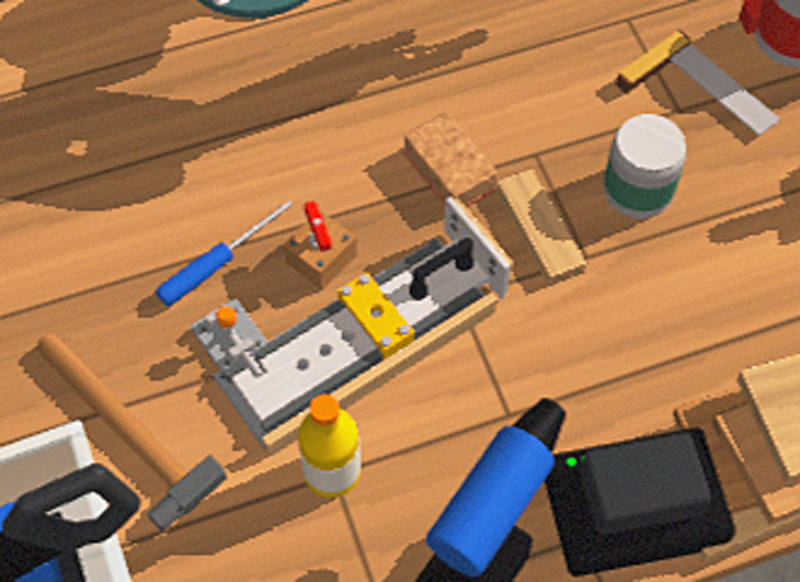

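View pics/b.png

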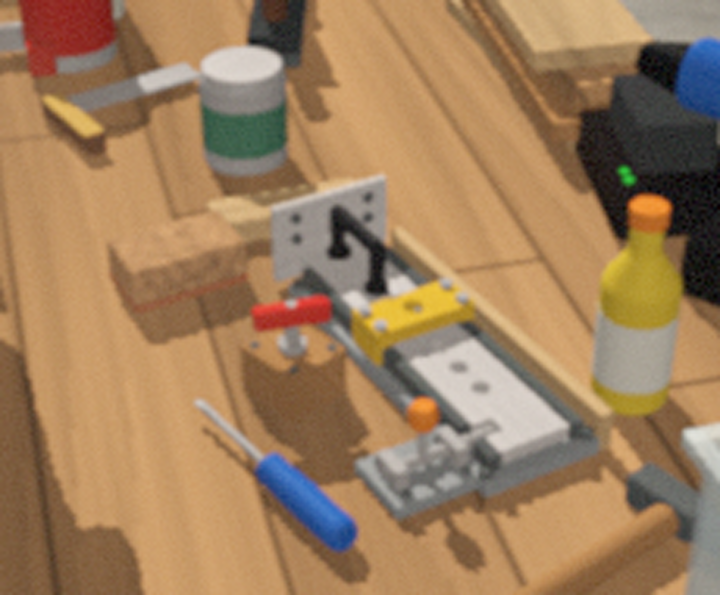

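The scene crop shows the bolt knob at (227,317), the bridge hole at (377,311), the stop plate's top corners at (448,200) and (511,262), and the offcut beyond the plate. The side crop shows the knob at (424,414) and the hole at (414,306). Next I fit the poses.

```bash
python3 - <<'E'
from h import *
from scipy.optimize import least_squares
I={c:get_image(c) for c in ["scene","side"]}
A=lambda u,v:(150+u/2.424,140+v/2.424); B=lambda u,v:(210+u/3.13,160+v/3.13)
def fit(obs,x0):
    def f(x):
        c,s=np.cos(x[2]),np.sin(x[2]); o=[]
        for cam,P,uv in obs:
            o.append(proj(I[cam],[x[0]+c*P[0]-s*P[1],x[1]+s*P[0]+c*P[1],P[2]])[0]-uv)
        return np.concatenate(o)
    r=least_squares(f,x0,loss="soft_l1"); print(np.round(r.x,4),np.round(r.fun.reshape(-1,2),1).tolist()); return r.x
obs=[("scene",(-.079,-.12,.059),A(227,317)),("scene",(0,.02,.042),A(377,311)),("scene",(-.055,.162,.078),A(448,200)),("scene",(.055,.162,.078),A(511,264)),("scene",(0,.1075,.072),A(443,258)),
("side",(-.079,-.12,.059),B(424,414)),("side",(0,.02,.042),B(414,306)),("side",(-.055,.162,.078),B(273,208)),("side",(.055,.162,.078),B(385,178)),("side",(0,.1075,.072),B(357,230))]
print("station");fit(obs,[.57,-.05,.0])
# pin block: pin handle ends
print("pin handle");
h=.03
fit([("scene",(0,0,.073),A(317,225)),("scene",(0,0,.044),A(319,243)),("side",(0,0,.073),B(291,312)),("side",(0,0,.045),B(292,347))],[.47,-.06,0])
for nm,c,p in [("a","scene",A(309,203)),("b","scene",A(325,247)),("a","side",B(252,318)),("b","side",B(330,304))]: print("handle end",nm,c,np.round(ray(I[c],p,.073),3))
for n,p in [("farL",(498,178)),("farR",(535,166)),("nearR",(584,264)),("nearL",(549,276))]: print("off",n,np.round(ray(I["scene"],A(*p),.022),3))
for n,p in [("can top scene",(648,140))]: print(n,np.round(ray(I["scene"],A(*p),.1),3))
print("can top side",np.round(ray(I["side"],B(242,67),.1),3))
for n,p in [("cork1",(442,115)),("c2",(495,170)),("c3",(455,196)),("c4",(405,148))]: print("cork",n,np.round(ray(I["scene"],A(*p),.04),3))
E
```

```text
station
[ 0.5782 -0.0523  0.2675] [[-0.9, 0.2], [-1.1, 0.2], [1.1, -1.9], [-0.1, 0.8], [-1.3, -0.1], [0.1, -0.1], [0.3, -0.4], [-0.9, -1.0], [-0.5, -2.0], [0.9, -2.3]]
pin handle
[ 0.4666 -0.0625  0.    ] [[-0.1, 0.4], [-0.4, -1.5], [0.2, 0.2], [0.2, -1.4]]
handle end a scene [ 0.435 -0.061  0.073]
handle end b scene [ 0.495 -0.062  0.073]
handle end a side [ 0.436 -0.062  0.073]
handle end b side [ 0.497 -0.059  0.073]
off farL [0.446 0.164 0.022]
off farR [0.445 0.211 0.022]
off nearR [0.586 0.212 0.022]
off nearL [0.587 0.169 0.022]
can top scene [0.501 0.318 0.1  ]
can top side [0.502 0.308 0.1  ]
cork cork1 [0.351 0.129 0.04 ]
cork c2 [0.445 0.16  0.04 ]
cork c3 [0.463 0.103 0.04 ]
cork c4 [0.381 0.072 0.04 ]
```

Call:
arm_command:
  plan:
    - [[0,0,0],[0,0,-0.8]]
    - [[0,0,0],[0,0,-0.8]]
    - [[0,0,0],[0,0,-0.8]]
    - [[-0.95,-0.95,0],[0,0,0]]
    - [[-0.95,-0.95,0],[0,0,0]]
    - [[-0.95,-0.95,0],[0,0,0]]
    - [[-0.95,-0.95,0],[0,0,0]]
    - [[-0.95,-0.95,0],[0,0,0]]
    - [[-0.95,-0.95,0],[0,0,0]]
    - [[-0.95,-0.95,0],[0,0,0]]
    - [[-0.95,-0.95,0],[0,0,0]]
    - [[-0.95,-0.95,0],[0,0,0]]
  jaw: 0.6
  force: 40

```text
time_s: 3.15
position: [0.3995, 0.3075, 0.2317]
ee_rot: [-0.041, 3.14, 0.003]
contact_force: [0.5, 0.8, -0.2]
grip_width: 0.068
```

Call:
arm_command:
  plan:
    - [[-0.95,-0.97,0.5],[0,0,0]]
    - [[-0.95,-0.97,0.5],[0,0,0]]
    - [[-0.95,-0.97,0.5],[0,0,0]]
    - [[-0.95,-0.97,0.5],[0,0,0]]
    - [[-0.85,-0.85,0.5],[0,0,0]]
    - [[0,0,0],[0,0,0]]

```text
time_s: 3.9
position: [0.5243, 0.1869, 0.168]
ee_rot: [-0.036, 3.138, 0.005]
contact_force: [-1.1, -0.1, 0.0]
grip_width: 0.0682
```

```bash
python3 - <<'E'
from h import *
s=manip.read_state(); print(s["position"],s["ee_rot"]); print(R.from_rotvec(s["ee_rot"]).as_matrix().round(3))
im=get_image("wrist"); px=im["pixels"].copy()
for t,z in [("offcut",.022),("bolt_knob",.059),("pin",.07)]:
    r=regions_of("wrist",t)
    if r:
        m=r[0]["pixels"].astype(np.uint8); v,u=np.nonzero(m); print(t,r[0]["p"],r[0]["rect"])
        cs,_=cv2.findContours(m,0,2); b=cv2.minAreaRect(max(cs,key=cv2.contourArea)); 
        print([np.round(ray(im,q,z),3).tolist() for q in cv2.boxPoints(b)])
def st(P,x=(.5782,-.0523,.2675)):
    c,s=np.cos(x[2]),np.sin(x[2]); return [x[0]+c*P[0]-s*P[1],x[1]+s*P[0]+c*P[1],P[2]]
for P in [(0,.02,.042),(-.055,.164,.078),(.055,.164,.078),(0,.1075,.072)]:
    q=proj(im,st(P))[0]; cv2.drawMarker(px,tuple(int(k) for k in q),(255,0,255),0,12,1)
for x in (.446,.586):
  for y in (.167,.211): cv2.drawMarker(px,tuple(int(k) for k in proj(im,[x,y,.022])[0]),(0,255,255),0,12,1)
save("w1",px)
E
```

```text
[0.5242881  0.18694829 0.16800424] [-0.03598224  3.13779502  0.0053071 ]
[[-1.    -0.023  0.004]
 [-0.023  1.     0.003]
 [-0.004  0.003 -1.   ]]
offcut 0.69 [287.5, 116.4, 355.2, 304.7]
[[0.446, 0.16, 0.022], [0.444, 0.205, 0.022], [0.584, 0.216, 0.022], [0.587, 0.165, 0.022]]
bolt_knob 0.31 [1.9, 164.3, 241.6, 328.2]
[[0.509, -0.002, 0.059], [0.472, 0.107, 0.059], [0.57, 0.134, 0.059], [0.615, 0.014, 0.059]]
```

View pics/w1.png

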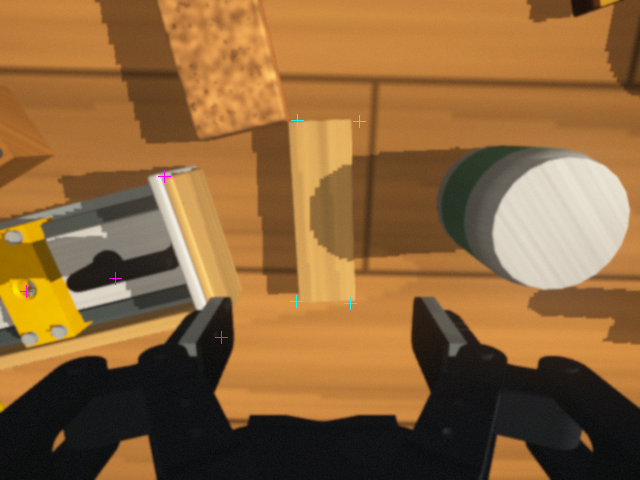

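Call:
arm_command:
  plan:
    - [[0.35,0.02,0.9],[0,0,-0.3]]
    - [[0,0,1],[0,0,0]]
    - [[0,0,1],[0,0,0]]
    - [[0,0,1],[0,0,0]]
    - [[0,0,1],[0,0,0]]
    - [[0,0,0.9],[0,0,0]]
    - [[0,0,0.5],[0,0,0]]
    - [[0,0,0],[0,0,0]]

```text
time_s: 5.1
position: [0.5162, 0.1998, 0.0173]
ee_rot: [-0.129, 3.117, 0.016]
contact_force: [0.5, 0.0, 0.1]
grip_width: 0.0684
```

```bash
python3 - <<'E'
from h import *
s=manip.read_state(); print(s["position"],s["ee_rot"],s["joint_velocities"].round(3)); print(R.from_rotvec(s["ee_rot"]).as_matrix().round(3))
E
```

```text
[0.51620625 0.19978171 0.01728262] [-0.12925989  3.11669152  0.01601716] [ 0.01  -0.016 -0.017  0.001 -0.     0.001]
[[-0.996 -0.083  0.022]
 [-0.083  0.997  0.011]
 [-0.023  0.009 -1.   ]]
```

```bash
cat >> h.py <<'E'
def goto(p,yaw,s=None):
    """yaw (deg) of world direction of -tool x; tool straight down. prints total shift/turn in shares"""
    s=s or manip.read_state(); M=R.from_rotvec(s["ee_rot"]).as_matrix()
    y=np.radians(yaw); c,n=np.cos(y),np.sin(y); D=np.array([[-c,-n,0],[-n,c,0],[0,0,-1.]])
    t=R.from_matrix(M.T@D).as_rotvec()
    print("pos",s["position"].round(4),"yaw",np.degrees(np.arctan2(-M[1,0],-M[0,0])).round(2),"z",M[:,2].round(3),"F",s["contact_force"].round(1),"w",round(s["grip_width"],4))
    d=np.array(p)-s["position"]
    print("shift now",(M.T@d/.025).round(2),"turn",(t/np.radians(8)).round(2),"shift after turn",(D.T@d/.025).round(2))
E
python3 -c "
from h import *
goto([.516,.1875,.003],3.6)"
```

```text
pos [0.5162 0.1998 0.0173] yaw 4.74 z [ 0.022  0.011 -1.   ] F [0.5 0.  0.1] w 0.0684
shift now [ 0.06 -0.49  0.57] turn [0.07 0.16 0.14] shift after turn [ 0.04 -0.49  0.57]
```

Call:
arm_command:
  plan:
    - [[0.03,-0.25,0],[0.07,0.16,0.14]]
    - [[0.02,-0.24,0],[0,0,0]]
    - [[0,0,0.3],[0,0,0]]
    - [[0,0,0.27],[0,0,0]]
    - [[0,0,0],[0,0,0]]

```text
time_s: 5.72
position: [0.5182, 0.1871, 0.0055]
ee_rot: [-0.097, 3.135, 0.001]
contact_force: [0.4, -0.7, 0.2]
grip_width: 0.0685
```

```bash
python3 -c "
from h import *
goto([.516,.1875,.003],3.6)"
```

```text
pos [0.5182 0.1871 0.0055] yaw 3.54 z [ 0.005  0.    -1.   ] F [ 0.4 -0.7  0.2] w 0.0685
shift now [0.09 0.02 0.1 ] turn [ 0.    0.03 -0.01] shift after turn [0.09 0.02 0.1 ]
```

Close and lift.

Call:
arm_command:
  plan:
    - [[0.09,0,0.08],[0,0,0]]
    - [[0,0,0],[0,0,0]]
    - [[0,0,0],[0,0,0]]
    - [[0,0,0],[0,0,0]]
    - [[0,0,0],[0,0,0]]
    - [[0,0,-0.4],[0,0,0]]
    - [[0,0,-0.8],[0,0,0]]
    - [[0,0,-0.9],[0,0,0]]
    - [[0,0,-0.9],[0,0,0]]
    - [[0,0,0],[0,0,0]]
  jaw: -1
  force: 50

```text
time_s: 6.98
position: [0.5153, 0.1872, 0.0821]
ee_rot: [-0.097, 3.135, 0.001]
contact_force: [-0.2, -0.0, -0.3]
grip_width: 0.0437
```

```bash
python3 -c "
from h import *
goto([.34,.19,.085],3.6)"
```

```text
pos [0.5153 0.1872 0.0821] yaw 3.56 z [ 0.005  0.001 -1.   ] F [-0.2 -0.  -0.3] w 0.0437
shift now [ 6.99  0.55 -0.15] turn [ 0.    0.04 -0.  ] shift after turn [ 6.99  0.55 -0.11]
```

Call:
arm_command:
  plan:
    - [[0.7,0.05,0],[0,0,0]]
    - [[0.9,0.07,0],[0,0,0]]
    - [[0.9,0.07,0],[0,0,0]]
    - [[0.9,0.07,0],[0,0,0]]
    - [[0.9,0.07,0],[0,0,0]]
    - [[0.9,0.4,0],[0,0,0]]
    - [[0.9,0.7,0],[0,0,0]]
    - [[0.8,0.8,0],[0,0,0]]
    - [[0,0.8,0],[0,0,0]]
    - [[0,0.7,0],[0,0,0]]
    - [[0,0,0],[0,0,0]]

```text
time_s: 8.35
position: [0.3251, 0.2684, 0.0716]
ee_rot: [0.095, -3.13, 0.008]
contact_force: [0.2, -0.0, -1.5]
grip_width: 0.0438
```

```bash
python3 -c "
from h import *
goto([.34,.27,.006],3.6)
im=get_image('side'); print(look_for('side','offcut')[:1]); save('s2',im['pixels'][120:360,150:470])"
```

```text
pos [0.3251 0.2684 0.0716] yaw 3.48 z [-0.01  -0.005 -1.   ] F [ 0.2 -0.  -1.5] w 0.0438
shift now [-0.63  0.04  2.62] turn [-0.03 -0.07 -0.01] shift after turn [-0.6   0.02  2.62]
[{'rect': [201.9, 192.0, 254.5, 214.2], 'p': 0.84}]
```

View pics/s2.png

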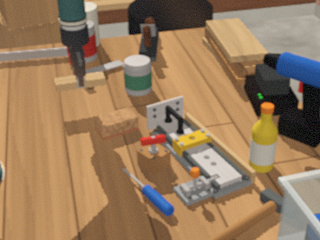

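Call:
arm_command:
  plan:
    - [[-0.3,0,0.4],[-0.03,-0.07,0]]
    - [[-0.3,0,0.8],[0,0,0]]
    - [[0,0,0.7],[0,0,0]]
    - [[0,0,0.4],[0,0,0]]
    - [[0,0,0.2],[0,0,0]]
    - [[0,0,0],[0,0,0]]

```text
time_s: 9.2
position: [0.3424, 0.265, 0.0049]
ee_rot: [-0.086, 3.139, -0.003]
contact_force: [-0.1, 0.9, -1.2]
grip_width: 0.0437
```

```bash
python3 -c "
from h import *
goto([.34,.27,.004],3.6)"
```

```text
pos [0.3424 0.265  0.0049] yaw 3.14 z [ 0.001 -0.002 -1.   ] F [-0.1  0.9 -1.2] w 0.0437
shift now [0.09 0.21 0.03] turn [-0.02  0.01 -0.06] shift after turn [0.08 0.21 0.03]
```

Call:
arm_command:
  plan:
    - [[0,0,0.08],[0,0,0]]
    - [[0,0,0.04],[0,0,0]]

```text
time_s: 9.45
position: [0.3431, 0.2654, 0.0032]
ee_rot: [-0.086, 3.138, -0.002]
contact_force: [-2.2, -1.0, 5.4]
grip_width: 0.0439
```

Call:
arm_command:
  plan:
    - [[0,0,0],[0,0,0]]
    - [[0,0,0],[0,0,0]]
    - [[0,0,0],[0,0,0]]
    - [[0,0,0],[0,0,0]]
    - [[0,0,-0.6],[0,0,0]]
    - [[0,0,-1],[0,0,0]]
    - [[0,0,-1],[0,0,0]]
    - [[0,0,-1],[0,0,0]]
    - [[0,0,-1],[0,0,0]]
    - [[0,0,-1],[0,0,0]]
    - [[0,0,0],[0,0,0]]
  jaw: 0.5

```text
time_s: 10.82
position: [0.3441, 0.2666, 0.155]
ee_rot: [-0.087, 3.129, 0.005]
contact_force: [-0.2, -0.5, 0.3]
grip_width: 0.0641
```

```bash
python3 - <<'E'
from h import *
a=.2675
k=lambda x,y:np.array([.5782+np.cos(a)*x-np.sin(a)*y,-.0523+np.sin(a)*x+np.cos(a)*y])
print(k(-.079,-.12),k(0,.1075),k(0,.02),k(-.055,.276))
p=k(-.079,-.12)
goto([*p,.16],15.3)
goto([*p,.16],15.3-90)
print(manip.read_state()["joint_positions"])
im=get_image('wrist'); r=regions_of('wrist','offcut'); print(r[0]['p'],r[0]['rect'])
b=cv2.minAreaRect(np.argwhere(r[0]['pixels'])[:,::-1].astype(np.float32)); print([ray(im,q,.022).round(3).tolist() for q in cv2.boxPoints(b)])
E
```

```text
[ 0.5337282  -0.18891354] [0.54978547 0.05137673] [ 0.57291358 -0.03301131] [0.45220345 0.19934632]
pos [0.3441 0.2666 0.155 ] yaw 3.17 z [ 0.011  0.004 -1.   ] F [-0.2 -0.5  0.3] w 0.0641
shift now [ -6.57 -18.61  -0.18] turn [ 0.01  0.08 -1.52] shift after turn [ -2.51 -19.58  -0.2 ]
pos [0.3441 0.2666 0.155 ] yaw 3.17 z [ 0.011  0.004 -1.   ] F [-0.2 -0.5  0.3] w 0.0641
shift now [ -6.57 -18.61  -0.18] turn [0.07 0.05 9.73] shift after turn [-19.58   2.51  -0.2 ]
[ 0.53068849 -0.15291772  1.75552462 -0.00244238  1.52738735 -1.09540317]
0.95 [285.9, 131.3, 355.2, 316.8]
[[0.414, 0.243, 0.022], [0.275, 0.239, 0.022], [0.272, 0.283, 0.022], [0.411, 0.294, 0.022]]
```

Call:
arm_command:
  plan:
    - [[-0.33,-0.93,0],[0,0,1]]
    - [[-0.46,-0.87,0],[0,0,1]]
    - [[-0.57,-0.8,0],[0,0,1]]
    - [[-0.68,-0.71,0],[0,0,1]]
    - [[-0.77,-0.61,0],[0,0,1]]
    - [[-0.85,-0.5,0],[0,0,1]]
    - [[-0.91,-0.37,0],[0,0,1]]
    - [[-0.96,-0.24,0],[0,0,1]]
    - [[-0.98,-0.11,0],[0,0,1]]
    - [[-0.98,0,0],[0,0,0.7]]
    - [[0,0,0],[0,0,0]]

```text
time_s: 12.3
position: [0.4243, 0.0282, 0.1325]
ee_rot: [-1.941, -2.444, 0.034]
contact_force: [-0.1, 0.8, 0.1]
grip_width: 0.0644
```

```bash
python3 -c "
from h import *
goto([.534,-.189,.13],-74.7)"
```

```text
pos [0.4243 0.0282 0.1325] yaw -76.92 z [-0.029 -0.005 -1.   ] F [-0.1  0.8  0.1] w 0.0644
shift now [-9.45  2.31  0.01] turn [-0.21 -0.02 -0.28] shift after turn [-9.54  1.94  0.1 ]
```

Call:
arm_command:
  plan:
    - [[-0.5,0.1,-0.2],[-0.21,0,-0.28]]
    - [[-0.95,0.19,0],[0,0,0]]
    - [[-0.95,0.19,0],[0,0,0]]
    - [[-0.95,0.19,0],[0,0,0]]
    - [[-0.95,0.19,0],[0,0,0]]
    - [[-0.95,0.19,0],[0,0,0]]
    - [[-0.95,0.19,0],[0,0,0]]
    - [[-0.95,0.19,0],[0,0,0]]
    - [[-0.95,0.19,0],[0,0,0]]
    - [[-0.95,0.19,0],[0,0,0]]
    - [[0,0,0],[0,0,0]]

```text
time_s: 13.68
position: [0.5274, -0.1761, 0.1241]
ee_rot: [-1.867, -2.498, 0.001]
contact_force: [-0.3, 0.6, -0.9]
grip_width: 0.0638
```

```bash
python3 - <<'E'
from h import *
goto([.534,-.189,.13],-74.7)
im=get_image('wrist'); px=im["pixels"].copy()
for r in regions_of('wrist','bolt_knob')[:2]:
    v,u=np.nonzero(r['pixels']); print(r['p'],r['rect'],ray(im,(u.mean(),v.mean()),.059))
m=cv2.inRange(cv2.cvtColor(px,cv2.COLOR_RGB2HSV),(5,180,120),(16,255,255)); n,l,st,ce=cv2.connectedComponentsWithStats(m)
for i in np.argsort(-st[1:,4])[:3]+1: print(st[i],ce[i],ray(im,ce[i],.062).round(4))
cv2.drawMarker(px,tuple(int(k) for k in proj(im,[.5337,-.1889,.059])[0]),(255,0,255),0,14,1)
a=.2675
for P in [(0,.02,.042),(0,-.02,.025),(-.048,-.15,.012),(.05,-.16,.012),(0,.1075,.072)]:
    w=[.5782+np.cos(a)*P[0]-np.sin(a)*P[1],-.0523+np.sin(a)*P[0]+np.cos(a)*P[1],P[2]]
    cv2.drawMarker(px,tuple(int(k) for k in proj(im,w)[0]),(0,255,255),0,14,1)
save("w3",px)
E
```

```text
pos [ 0.5274 -0.1761  0.1241] yaw -73.55 z [-0.019  0.014 -1.   ] F [-0.3  0.6 -0.9] w 0.0638
shift now [-0.57  0.11 -0.25] turn [-0.1  -0.13  0.14] shift after turn [-0.57  0.12 -0.24]
0.74 [298.8, 257.2, 422.1, 304.5] [ 0.53961796 -0.18045614  0.059     ]
0.19 [268.8, 0.0, 594.0, 333.7] [ 0.57734762 -0.10584552  0.059     ]
[ 275    0   64   82 2128] [305.72697368  55.16870301] [ 0.4883 -0.077   0.062 ]
[ 212    8   45   60 1529] [236.19489863  38.12034009] [ 0.4537 -0.0792  0.062 ]
[ 307  264   37   42 1188] [324.71212121 284.33501684] [ 0.5311 -0.1885  0.062 ]
```

View pics/w3.png

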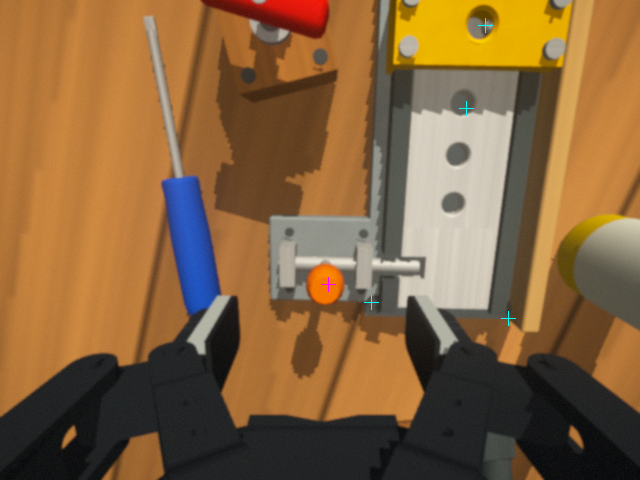

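Call:
arm_command:
  plan:
    - [[-0.25,0.03,0.3],[-0.1,-0.13,0.14]]
    - [[-0.28,0.04,0.7],[0,0,0]]
    - [[0,0,0.8],[0,0,0]]
    - [[0,0,0.8],[0,0,0]]
    - [[0,0,0.6],[0,0,0]]
    - [[0,0,0],[0,0,0]]

```text
time_s: 14.52
position: [0.5304, -0.1834, 0.0389]
ee_rot: [-1.894, -2.499, -0.001]
contact_force: [0.4, -0.1, 0.3]
grip_width: 0.0638
```

```bash
python3 -c "
from h import *
goto([.5325,-.189,.04],-74.7)"
```

```text
pos [ 0.5304 -0.1834  0.0389] yaw -74.31 z [-0.004  0.004 -1.   ] F [ 0.4 -0.1  0.3] w 0.0638
shift now [-0.24  0.02 -0.05] turn [-0.02 -0.04  0.05] shift after turn [-0.24  0.02 -0.04]
```

Call:
arm_command:
  plan:
    - [[-0.24,0.02,0],[0,0,0]]
    - [[0,0,0],[0,0,0]]
    - [[0,0,0],[0,0,0]]
    - [[0,0,0],[0,0,0]]
    - [[0,0,0],[0,0,0]]
    - [[0,0,0],[0,0,0]]
  jaw: -1
  force: 40

```text
time_s: 15.28
position: [0.5321, -0.1901, 0.0405]
ee_rot: [-1.894, -2.5, 0.001]
contact_force: [-1.6, 0.1, -1.6]
grip_width: 0.0201
```

Call:
arm_command:
  plan:
    - [[0,-0.3,0],[0,0,0]]
    - [[0,-0.3,0],[0,0,0]]
    - [[0,-0.2,0],[0,0,0]]
    - [[0,0,0],[0,0,0]]

```text
time_s: 15.78
position: [0.5139, -0.1951, 0.0405]
ee_rot: [-1.896, -2.503, -0.005]
contact_force: [1.8, -0.2, -3.1]
grip_width: 0.0203
```

```bash
python3 -c "
from h import *
goto([.5325-.022*.964,-.189-.022*.264,.04],-74.7)"
```

```text
pos [ 0.5139 -0.1951  0.0405] yaw -74.28 z [ 0.001  0.004 -1.   ] F [ 1.8 -0.2 -3.1] w 0.0203
shift now [ 0.04 -0.1   0.02] turn [ 0.01 -0.02  0.05] shift after turn [ 0.04 -0.1   0.02]
```

Moved 18.9 mm; pull on to the stop.

Call:
arm_command:
  plan:
    - [[0,-0.12,0],[0,0,0]]
    - [[0,-0.1,0],[0,0,0]]
    - [[0,-0.08,0],[0,0,0]]

```text
time_s: 16.15
position: [0.511, -0.1959, 0.0406]
ee_rot: [1.893, 2.499, 0.019]
contact_force: [9.3, 2.0, -6.6]
grip_width: 0.0203
```

Call:
arm_command:
  plan:
    - [[0,0,0],[0,0,0]]
    - [[0,0,0],[0,0,0]]
    - [[0,0,0],[0,0,0]]
    - [[0,0,-0.5],[0,0,0]]
    - [[0,0,-1],[0,0,0]]
    - [[0,0,-1],[0,0,0]]
    - [[0,0,-1],[0,0,0]]
    - [[0,0,0],[0,0,0]]
  jaw: 0.1

```text
time_s: 17.15
position: [0.5091, -0.1982, 0.136]
ee_rot: [1.892, 2.496, 0.014]
contact_force: [-0.2, -0.7, -0.7]
grip_width: 0.047
```

```bash
python3 - <<'E'
from h import *
goto([.55,.051,.125],-74.7)
im=get_image("wrist");px=im["pixels"]
m=cv2.inRange(cv2.cvtColor(px,cv2.COLOR_RGB2HSV),(5,180,120),(16,255,255)); n,l,st,ce=cv2.connectedComponentsWithStats(m)
for i in np.argsort(-st[1:,4])[:3]+1: print(st[i],ce[i],ray(im,ce[i],.062).round(4))
E
```

```text
pos [ 0.5091 -0.1982  0.136 ] yaw -74.33 z [ 0.013  0.002 -1.   ] F [-0.2 -0.7 -0.7] w 0.047
shift now [9.16 4.26 0.48] turn [0.09 0.01 0.05] shift after turn [9.18 4.21 0.44]
[ 249  389  150   32 2449] [338.9481421  406.30053083] [ 0.5485 -0.2959  0.062 ]
[ 312    0   64   50 2018] [341.00842418  24.42120912] [ 0.4862 -0.0793  0.062 ]
[ 307  229   36   39 1058] [324.45652174 248.22117202] [ 0.5099 -0.1944  0.062 ]
```

Call:
arm_command:
  plan:
    - [[0.5,0.2,0],[0.09,0,0.05]]
    - [[0.9,0.42,0],[0,0,0]]
    - [[0.9,0.42,0],[0,0,0]]
    - [[0.9,0.42,0],[0,0,0]]
    - [[0.9,0.42,0],[0,0,0]]
    - [[0.9,0.42,0],[0,0,0]]
    - [[0.9,0.42,0],[0,0,0]]
    - [[0.9,0.42,0],[0,0,0]]
    - [[0.9,0.42,0],[0,0,0]]
    - [[0.9,0.42,0],[0,0,0]]
    - [[0.5,0.2,0],[0,0,0]]
    - [[0,0,0],[0,0,0]]

```text
time_s: 18.7
position: [0.5393, 0.0683, 0.1161]
ee_rot: [-1.882, -2.47, 0.029]
contact_force: [-0.3, -0.1, 0.3]
grip_width: 0.0473
```

```bash
python3 - <<'E'
from h import *
goto([.5495,.0515,.046],-74.7)
im=get_image('wrist'); px=im["pixels"].copy()
a=.2675
for P in [(0,.02,.042),(0,.0750,.065),(0,.14,.065),(0,.1075,.065)]:
    w=[.5782+np.cos(a)*P[0]-np.sin(a)*P[1],-.0523+np.sin(a)*P[0]+np.cos(a)*P[1],P[2]]
    cv2.drawMarker(px,tuple(int(k) for k in proj(im,w)[0]),(0,255,255),0,14,1)
save("w4",px)
E
```

```text
pos [0.5393 0.0683 0.1161] yaw -74.63 z [-0.04   0.007 -0.999] F [-0.3 -0.1  0.3] w 0.0473
shift now [-0.8   0.32  2.78] turn [-0.26 -0.12  0.01] shift after turn [-0.75  0.22  2.8 ]
```

View pics/w4.png

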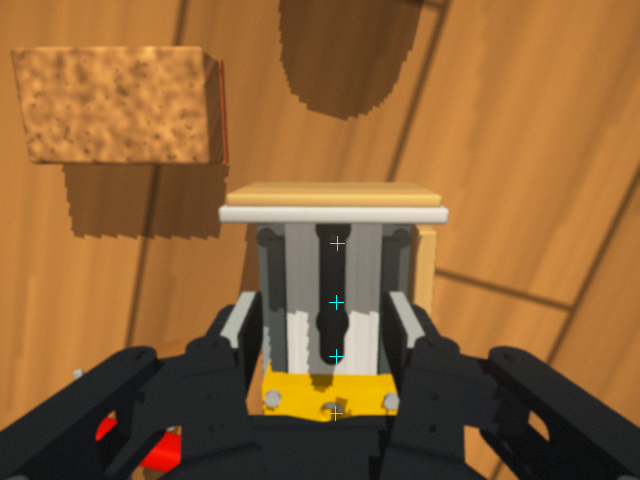

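Call:
arm_command:
  plan:
    - [[-0.35,0.08,0.3],[-0.26,-0.12,0]]
    - [[-0.4,0.08,0.6],[0,0,0]]
    - [[0,0,0.7],[0,0,0]]
    - [[0,0,0.7],[0,0,0]]
    - [[0,0,0.5],[0,0,0]]
    - [[0,0,0],[0,0,0]]

```text
time_s: 19.5
position: [0.5467, 0.0473, 0.0395]
ee_rot: [-1.908, -2.492, 0.006]
contact_force: [-0.3, -0.2, -0.0]
grip_width: 0.047
```

```bash
python3 -c "
from h import *
goto([.548,.051,.046],-74.7)"
```

```text
pos [0.5467 0.0473 0.0395] yaw -74.88 z [-0.005 -0.001 -1.   ] F [-0.3 -0.2 -0. ] w 0.047
shift now [ 0.13  0.09 -0.26] turn [-0.04 -0.   -0.02] shift after turn [ 0.13  0.09 -0.26]
```

Call:
arm_command:
  plan:
    - [[0.13,0.09,-0.2],[-0.04,0,0]]
    - [[0,0,0],[0,0,0]]
    - [[0,0,0],[0,0,0]]
    - [[0,0,0],[0,0,0]]
    - [[0,0,0],[0,0,0]]
    - [[0,0,0],[0,0,0]]
  jaw: -1
  force: 40

```text
time_s: 20.25
position: [0.5474, 0.0513, 0.0458]
ee_rot: [-1.908, -2.495, 0.002]
contact_force: [-0.9, -0.8, -1.5]
grip_width: 0.0126
```

```bash
python3 -c "
from h import *
goto([.548,.051,.046],-74.7)"
```

```text
pos [0.5474 0.0513 0.0458] yaw -74.82 z [-0.001 -0.001 -1.   ] F [-0.9 -0.8 -1.5] w 0.0126
shift now [-0.02  0.02 -0.01] turn [-0.01  0.   -0.01] shift after turn [-0.02  0.02 -0.01]
```

Call:
arm_command:
  plan:
    - [[0.4,0,0],[0,0,0]]
    - [[0.6,0,0],[0,0,0]]
    - [[0.6,0,0],[0,0,0]]
    - [[0.6,0,0],[0,0,0]]
    - [[0.6,0,0],[0,0,0]]
    - [[0.6,0,0],[0,0,0]]
    - [[0.3,0,0],[0,0,0]]
    - [[0,0,0],[0,0,0]]

```text
time_s: 21.25
position: [0.5215, 0.1449, 0.0458]
ee_rot: [1.906, 2.494, -0.007]
contact_force: [-0.2, -2.3, -0.4]
grip_width: 0.0123
```

```bash
python3 -c "
from h import *
goto([.5474-.1*np.sin(.2675),.0513+.1*np.cos(.2675),.046],-74.7)"
```

```text
pos [0.5215 0.1449 0.0458] yaw -74.78 z [-0.    -0.005 -1.   ] F [-0.2 -2.3 -0.4] w 0.0123
shift now [ 0.12  0.01 -0.01] turn [-0.01  0.03 -0.01] shift after turn [ 0.12  0.01 -0.01]
```

Call:
arm_command:
  plan:
    - [[0.12,0,0],[0,0,0]]
    - [[0.02,0,0],[0,0,0]]
    - [[0,0,0],[0,0,0]]

```text
time_s: 21.62
position: [0.5206, 0.1483, 0.0458]
ee_rot: [1.907, 2.494, -0.006]
contact_force: [-0.4, -2.1, -1.3]
grip_width: 0.0128
```

```bash
python3 -c "
from h import *
goto([.5474-.1*np.sin(.2675),.0513+.1*np.cos(.2675),.046],-74.7)"
```

```text
pos [0.5206 0.1483 0.0458] yaw -74.82 z [-0.001 -0.005 -1.   ] F [-0.4 -2.1 -1.3] w 0.0128
shift now [-0.03  0.01 -0.01] turn [-0.01  0.03 -0.01] shift after turn [-0.03  0.01 -0.01]
```

Call:
arm_command:
  plan:
    - [[0,0,0],[0,0,0]]
    - [[0,0,0],[0,0,0]]
    - [[0,0,0],[0,0,0]]
    - [[0,0,-0.5],[0,0,0]]
    - [[0,0,-1],[0,0,0]]
    - [[0,0,-1],[0,0,0]]
    - [[0,0,-1],[0,0,0]]
    - [[-0.8,0,-0.3],[0,0,0]]
    - [[-1,0,0],[0,0,0]]
    - [[-1,0,0],[0,0,0]]
    - [[-1,0,0],[0,0,0]]
    - [[-1,0,0],[0,0,0]]
  jaw: 0.1

```text
time_s: 23.12
position: [0.5547, 0.0276, 0.149]
ee_rot: [1.903, 2.492, 0.005]
contact_force: [0.4, -0.7, -0.7]
grip_width: 0.0468
```

Call:
arm_command:
  plan:
    - [[-1,0,0],[0,0,0]]
    - [[-1,0,0],[0,0,0]]
    - [[-1,0,0],[0,0,0]]
    - [[-1,0,0],[0,0,0]]
    - [[-0.6,0,0],[0,0,0]]
    - [[0,0,0],[0,0,0]]

```text
time_s: 23.88
position: [0.5834, -0.0963, 0.1464]
ee_rot: [1.915, 2.487, -0.003]
contact_force: [-0.3, 0.5, 0.2]
grip_width: 0.0469
```

```bash
python3 - <<'E'
from h import *
goto([.589,-.091,.13],-74.7)
im=get_image('wrist'); px=im["pixels"].copy()
a=.2675
k=lambda x,y,z:[.5782+np.cos(a)*x-np.sin(a)*y,-.0523+np.sin(a)*x+np.cos(a)*y,z]
q=proj(im,k(0,.02,.042))[0]; print(q)
u,v=q.astype(int); c=px[max(0,v-60):v+60,u-80:u+80].copy(); big=cv2.resize(c,(800,int(800*c.shape[0]/c.shape[1])),interpolation=cv2.INTER_CUBIC); save("hole",big)
for p in [(-.048,-.15,.012)]: print(proj(im,k(*p)))
m=cv2.inRange(cv2.cvtColor(px,cv2.COLOR_RGB2HSV),(20,200,150),(32,255,255)); v,u=np.nonzero(m); print(u.mean(),v.mean(),len(u))
E
```

```text
pos [ 0.5834 -0.0963  0.1464] yaw -75.21 z [ 0.001 -0.003 -1.   ] F [-0.3  0.5  0.2] w 0.0469
shift now [0.15 0.27 0.65] turn [ 0.    0.02 -0.06] shift after turn [0.14 0.27 0.65]
[332.56695193 140.54507743]
[[272.82530368 358.24891885]]
391.0674715300968 200.83748608613752 11679
```

View pics/hole.png

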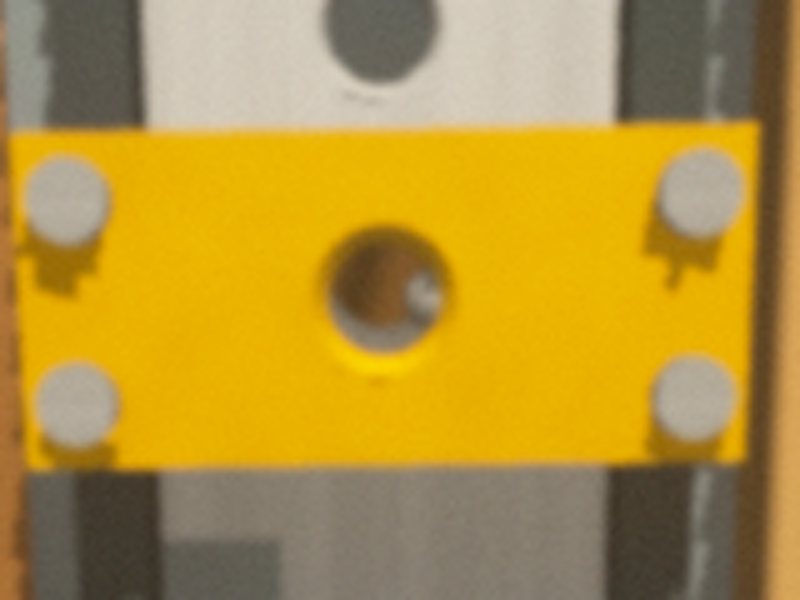

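Call:
arm_command:
  plan:
    - [[0.25,-0.42,0],[0,0,-1]]
    - [[0.3,-0.38,0],[0,0,-1]]
    - [[0.35,-0.34,0],[0,0,-1]]
    - [[0.4,-0.28,0],[0,0,-1]]
    - [[0.43,-0.22,0],[0,0,-1]]
    - [[0.46,-0.16,0],[0,0,-1]]
    - [[0.48,-0.1,0],[0,0,-1]]
    - [[0.49,-0.03,0],[0,0,-1]]
    - [[0.49,0.04,0],[0,0,-0.8]]
    - [[0,0,0],[0,0,-0.4]]
    - [[0,0,0],[0,0,0]]

```text
time_s: 25.3
position: [0.4703, -0.0559, 0.1465]
ee_rot: [0.049, -3.141, -0.005]
contact_force: [-0.1, -0.5, -0.9]
grip_width: 0.047
```

```bash
python3 - <<'E'
from h import *
goto([.4666,-.0625,.13],0)
im=get_image('wrist'); px=im["pixels"].copy()
h=cv2.cvtColor(px,cv2.COLOR_RGB2HSV); m=cv2.inRange(h,(0,150,90),(5,255,255))|cv2.inRange(h,(172,150,90),(180,255,255))
n,l,st,ce=cv2.connectedComponentsWithStats(m)
for i in np.argsort(-st[1:,4])[:2]+1:
    pts=np.argwhere(l==i)[:,::-1].astype(np.float32); b=cv2.boxPoints(cv2.minAreaRect(pts)); print(st[i],[ray(im,q,.078).round(4).tolist() for q in b],ray(im,ce[i],.078).round(4))
for x in (-.03,.03):
  for y in (-.0075,.0075): cv2.drawMarker(px,tuple(int(k) for k in proj(im,[.4666+x,-.0625+y,.082])[0]),(0,255,255),0,10,1)
save("w5",px)
E
```

```text
pos [ 0.4703 -0.0559  0.1465] yaw 1.8 z [-0.     0.003 -1.   ] F [-0.1 -0.5 -0.9] w 0.047
shift now [ 0.16 -0.26  0.66] turn [ 0.02 -0.    0.22] shift after turn [ 0.15 -0.26  0.66]
[ 298  196   28  104 2367] [[0.4953, -0.0706, 0.078], [0.4343, -0.0703, 0.078], [0.4341, -0.056, 0.078], [0.4952, -0.0552, 0.078]] [ 0.4634 -0.063   0.078 ]
```

View pics/w5.png

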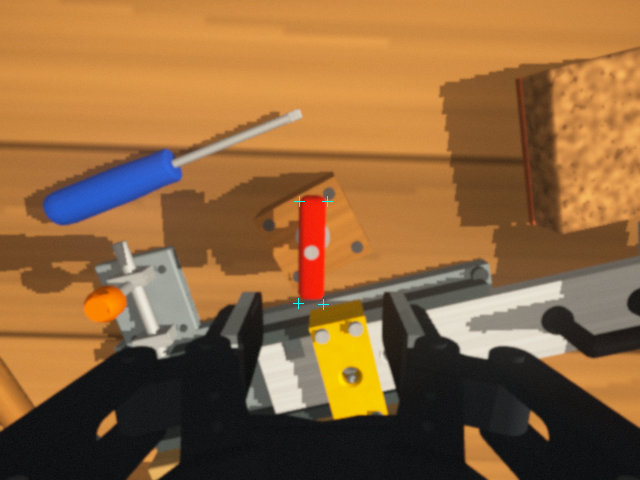

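Call:
arm_command:
  plan:
    - [[0.2,-0.15,0.2],[0,0,0.2]]
    - [[0.03,-0.13,0.6],[0,0,0]]
    - [[0,0,0.8],[0,0,0]]
    - [[0,0,0.8],[0,0,0]]
    - [[0,0,0.8],[0,0,0]]
    - [[0,0,0.3],[0,0,0]]
    - [[0,0,0],[0,0,0]]

```text
time_s: 26.22
position: [0.4619, -0.0635, 0.0511]
ee_rot: [-0.004, -3.136, -0.007]
contact_force: [-0.1, 1.0, 0.3]
grip_width: 0.047
```

```bash
python3 -c "
from h import *
goto([.4647,-.063,.056],0)"
```

```text
pos [ 0.4619 -0.0635  0.0511] yaw -0.14 z [-0.006  0.004 -1.   ] F [-0.1  1.   0.3] w 0.047
shift now [-0.11  0.02 -0.2 ] turn [ 0.03 -0.04 -0.02] shift after turn [-0.11  0.02 -0.2 ]
```

Call:
arm_command:
  plan:
    - [[-0.11,0.02,-0.16],[0.03,-0.04,0]]
    - [[0,0,0],[0,0,0]]
    - [[0,0,0],[0,0,0]]
    - [[0,0,0],[0,0,0]]
    - [[0,0,0],[0,0,0]]
  jaw: -1
  force: 80

```text
time_s: 26.85
position: [0.4662, -0.0633, 0.0574]
ee_rot: [0.004, 3.138, -0.002]
contact_force: [0.2, 0.2, -1.3]
grip_width: 0.0135
```

```bash
python3 -c "
from h import *
goto([.4647,-.063,.056],0)"
```

```text
pos [ 0.4662 -0.0633  0.0574] yaw -0.14 z [ 0.004 -0.001 -1.   ] F [ 0.2  0.2 -1.3] w 0.0135
shift now [0.06 0.01 0.06] turn [-0.01  0.03 -0.02] shift after turn [0.06 0.01 0.06]
```

Call:
arm_command:
  plan:
    - [[0,0,-0.3],[0,0,0]]
    - [[0,0,-0.5],[0,0,0]]
    - [[0,0,-0.5],[0,0,0]]
    - [[0,0,-0.6],[0,0,0]]
    - [[0,0,-0.6],[0,0,0]]
    - [[0,0,0],[0,0,0]]

```text
time_s: 27.6
position: [0.4668, -0.0634, 0.1249]
ee_rot: [0.004, 3.134, -0.002]
contact_force: [-0.4, -0.3, -0.4]
grip_width: 0.0137
```

```bash
python3 -c "
from h import *
goto([.571,-.0335,.116],0)
im=get_image('side'); r=regions_of('side','pin')[0]; print(r['p'],r['rect'])
s=manip.read_state()['position']; print(proj(im,[s[0],s[1],s[2]-.0574+.004]),proj(im,[s[0],s[1],s[2]-.0574+.082]))
save('s6',cv2.resize(im['pixels'][210:310,260:393],(798,600)))"
```

```text
pos [ 0.4668 -0.0634  0.1249] yaw -0.15 z [ 0.007 -0.001 -1.   ] F [-0.4 -0.3 -0.4] w 0.0137
shift now [-4.16  1.21  0.38] turn [-0.01  0.05 -0.02] shift after turn [-4.17  1.2   0.35]
0.62 [337.0, 310.2, 432.8, 381.6]
[[302.89498249 261.25551588]] [[301.98550357 233.23343317]]
```

View pics/s6.png

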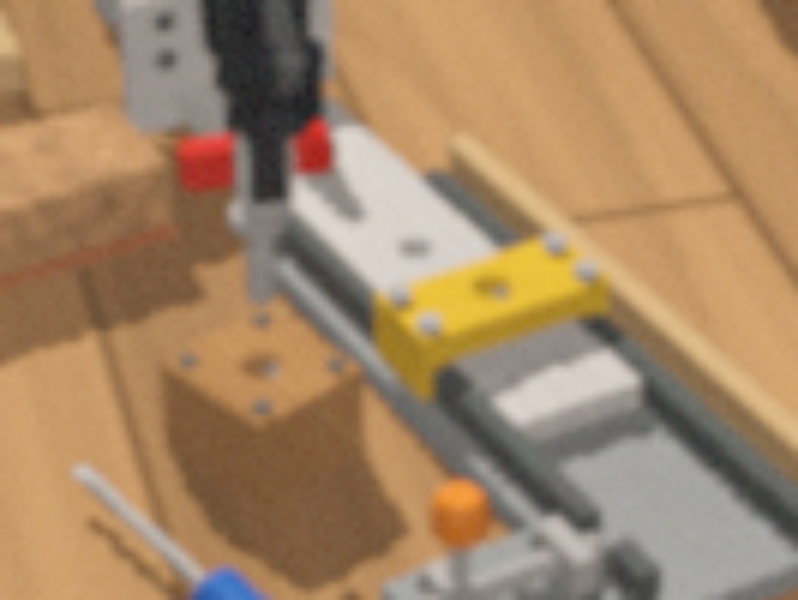

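```bash
python3 - <<'E'
from h import *
im=get_image('side'); f=lambda u,v:(260+(u+.5)/6-.5,210+(v+.5)/6-.5)
b=ray(im,f(262,364),.042); h=ray(im,f(491,287),.042); print("side",b,h,h-b, "->",np.array([.4662,-.0633])+(h-b)[:2])
px=im['pixels'][210:310,260:393]; 
hs=cv2.cvtColor(px,cv2.COLOR_RGB2HSV); m=cv2.inRange(hs,(20,150,90),(32,255,255)); v,u=np.nonzero(m); print("yellow bbox",u.min(),u.max(),v.min(),v.max())
# w5 camera pose: wrist cam rel. to TCP now, applied to pose then
w=get_image('wrist'); s=manip.read_state()
T=np.eye(4);T[:3,:3]=R.from_rotvec(s['ee_rot']).as_matrix();T[:3,3]=s['position']
X=np.linalg.inv(T)@w['cam_to_world']
T5=np.eye(4);T5[:3,:3]=R.from_rotvec([.049,-3.141,-.005]).as_matrix();T5[:3,3]=[.4703,-.0559,.1465]
w5={'K':w['K'],'cam_to_world':T5@X}
h5=ray(w5,(352,376),.042); p5=np.mean([ray(w5,q,.082) for q in [(300,198),(326,198),(300,299),(324,299)]],0)
print("wrist5",h5,p5,np.array([.4662,-.0633])+(h5-p5)[:2])
E
```

```text
side [ 0.46619986 -0.06154772  0.042     ] [ 0.57006282 -0.03268477  0.042     ] [0.10386296 0.02886295 0.        ] -> [ 0.57006296 -0.03443705]
yellow bbox 63 101 40 65
wrist5 [ 0.57124792 -0.03178977  0.042     ] [ 0.46460987 -0.06249038  0.082     ] [ 0.57283805 -0.0325994 ]
```

Call:
arm_command:
  plan:
    - [[-0.5,0.15,0],[0,0.05,0]]
    - [[-0.85,0.25,0],[0,0,0]]
    - [[-0.85,0.25,0],[0,0,0]]
    - [[-0.85,0.25,0],[0,0,0]]
    - [[-0.75,0.2,0],[0,0,0]]
    - [[-0.35,0.1,0],[0,0,0]]
    - [[0,0,0],[0,0,0]]

```text
time_s: 28.68
position: [0.5734, -0.0302, 0.1146]
ee_rot: [-0.004, -3.126, -0.004]
contact_force: [-0.3, 1.0, -0.2]
grip_width: 0.0135
```

```bash
python3 -c "
from h import *
goto([.5713,-.0335,.106],0)"
```

```text
pos [ 0.5734 -0.0302  0.1146] yaw -0.13 z [-0.015  0.002 -1.   ] F [-0.3  1.  -0.2] w 0.0135
shift now [ 0.08 -0.13  0.35] turn [ 0.02 -0.11 -0.02] shift after turn [ 0.09 -0.13  0.35]
```

Call:
arm_command:
  plan:
    - [[0.08,-0.13,0.1],[0.02,-0.1,0]]
    - [[0,0,0.2],[0,0,0]]
    - [[0,0,0],[0,0,0]]

```text
time_s: 29.05
position: [0.5696, -0.0341, 0.1062]
ee_rot: [-0.005, -3.139, 0.001]
contact_force: [0.0, 0.7, 0.1]
grip_width: 0.0135
```

```bash
python3 - <<'E'
from h import *
goto([.5713,-.0335,.096],0)
a=get_image('side')['pixels'][215:295,300:406]; b=get_image('scene')['pixels'][235:315,260:366]
save('s7',np.hstack([cv2.resize(a,(398,300),interpolation=cv2.INTER_CUBIC),cv2.resize(b,(398,300),interpolation=cv2.INTER_CUBIC)]))
E
```

```text
pos [ 0.5696 -0.0341  0.1062] yaw -0.17 z [-0.002 -0.001 -1.   ] F [0.  0.7 0.1] w 0.0135
shift now [-0.07  0.02  0.41] turn [-0.01 -0.02 -0.02] shift after turn [-0.07  0.02  0.41]
```

View pics/s7.png

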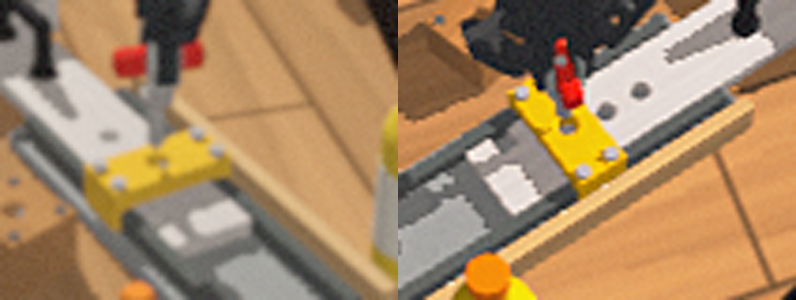

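Call:
arm_command:
  plan:
    - [[-0.05,0.01,0.2],[0,0,0]]
    - [[0,0,0.2],[0,0,0]]
    - [[0,0,0.15],[0,0,0]]
    - [[0,0,0],[0,0,0]]

```text
time_s: 29.65
position: [0.5715, -0.0339, 0.0923]
ee_rot: [-0.005, -3.141, 0.001]
contact_force: [-0.1, 0.1, 0.6]
grip_width: 0.0138
```

```bash
python3 -c "
from h import *
goto([.5713,-.0335,.0574],0)"
```

```text
pos [ 0.5715 -0.0339  0.0923] yaw -0.17 z [-0.001 -0.001 -1.   ] F [-0.1  0.1  0.6] w 0.0138
shift now [0.01 0.02 1.4 ] turn [-0.01 -0.   -0.02] shift after turn [0.01 0.01 1.4 ]
```

Tip is 3 mm inside without force. Continue.

Call:
arm_command:
  plan:
    - [[0,0,0.2],[0,0,0]]
    - [[0,0,0.2],[0,0,0]]
    - [[0,0,0.2],[0,0,0]]
    - [[0,0,0],[0,0,0]]

```text
time_s: 30.15
position: [0.5709, -0.0337, 0.0788]
ee_rot: [-0.004, -3.14, 0.001]
contact_force: [-1.1, 0.0, -2.4]
grip_width: 0.0139
```

Call:
arm_command:
  plan:
    - [[0,0,0.15],[0,0,0]]
    - [[0,0,0.15],[0,0,0]]
    - [[0,0,0.15],[0,0,0]]
    - [[0,0,0],[0,0,0]]

```text
time_s: 30.65
position: [0.5708, -0.0335, 0.0715]
ee_rot: [-0.004, -3.141, 0.001]
contact_force: [0.2, 0.3, -5.4]
grip_width: 0.0135
```

Call:
arm_command:
  plan:
    - [[0,0,0.2],[0,0,0]]
    - [[0,0,0.2],[0,0,0]]
    - [[0,0,0.15],[0,0,0]]
    - [[0,0,0],[0,0,0]]

```text
time_s: 31.15
position: [0.5711, -0.0331, 0.0568]
ee_rot: [-0.004, -3.142, -0.0]
contact_force: [-1.4, 0.3, 2.0]
grip_width: 0.0133
```

```bash
python3 -c "
from h import *
goto([.5713,-.0335,.0574],0)"
```

```text
pos [ 0.5711 -0.0331  0.0568] yaw -0.14 z [-0.  0. -1.] F [-1.4  0.3  2. ] w 0.0133
shift now [-0.01 -0.02 -0.03] turn [ 0.   -0.   -0.02] shift after turn [-0.01 -0.02 -0.03]
```

Call:
arm_command:
  plan:
    - [[0,0,0.12],[0,0,0]]
    - [[0,0,0.12],[0,0,0]]

```text
time_s: 31.4
position: [0.5714, -0.033, 0.0566]
ee_rot: [0.004, 3.141, -0.001]
contact_force: [-8.4, 1.2, 14.9]
grip_width: 0.0135
```

Solid stop with 15 N: the collar is seated. Relieve, release, and rise.

Call:
arm_command:
  plan:
    - [[0,0,0],[0,0,0]]
    - [[0,0,0],[0,0,0]]
    - [[0,0,0],[0,0,0]]
    - [[0,0,0],[0,0,0]]
    - [[0,0,-0.4],[0,0,0]]
    - [[0,0,-0.8],[0,0,0]]
    - [[0,0,-1],[0,0,0]]
    - [[0,0,-1],[0,0,0]]
    - [[0.8,0,-1],[0,0,0]]
    - [[1,0,-1],[0,0,0]]
    - [[1,0,0],[0,0,0]]
    - [[0,0,0],[0,0,0]]
  jaw: 0

```text
time_s: 32.9
position: [0.5017, -0.0335, 0.1949]
ee_rot: [0.004, 3.133, -0.004]
contact_force: [-0.3, -0.5, -0.5]
grip_width: 0.0427
```

```bash
python3 - <<'E'
from h import *
goto([.5713,-.0335,.0574],0)
a=get_image('side'); b=get_image('scene')
for im,c in ((a,'side'),(b,'scene')):
    print(c,"pin top exp",proj(im,[.5713,-.0335,.082]),"bar bottom",proj(im,[.5713,-.0335,.064]),[(t,np.round(r[0]['rect']),round(r[0]['p'],2)) for t in ('pin','offcut','sanding_block','screwdriver') if (r:=look_for(c,t))])
    px=im['pixels'].copy(); q=[proj(im,[.5713+d,-.0335,.073])[0] for d in (-.03,.03)]; print(c,"bar ends exp z.073",np.round(q,1).tolist())
    h=cv2.cvtColor(px,cv2.COLOR_RGB2HSV); m=cv2.inRange(h,(0,170,90),(4,255,255))|cv2.inRange(h,(174,170,90),(180,255,255)); n,l,st,ce=cv2.connectedComponentsWithStats(m)
    print([ (st[i][:5].tolist(),ce[i].round(1).tolist()) for i in range(1,n) if st[i][4]>30])
save('s8',np.hstack([cv2.resize(a['pixels'][170:330,200:412],(398,300),interpolation=cv2.INTER_CUBIC),cv2.resize(b['pixels'][150:350,180:445],(398,300),interpolation=cv2.INTER_CUBIC)]))
E
```

```text
pos [ 0.5017 -0.0335  0.1949] yaw -0.14 z [ 0.009 -0.002 -1.   ] F [-0.3 -0.5 -0.5] w 0.0427
shift now [-2.74  0.02  5.52] turn [-0.02  0.06 -0.02] shift after turn [-2.78  0.    5.5 ]
side pin top exp [[342.25720519 244.02811588]] bar bottom [[342.13416357 250.16096134]] [('pin', array([332., 242., 356., 257.]), 0.76), ('offcut', array([212., 211., 264., 234.]), 0.88), ('sanding_block', array([242., 229., 287., 260.]), 0.73), ('screwdriver', array([275., 291., 323., 337.]), 0.62)]
side bar ends exp z.073 [[330.4, 248.8], [353.9, 245.4]]
[([216, 156, 31, 28, 517], [230.7, 168.0]), ([331, 243, 22, 9, 128], [341.5, 247.0])]
scene pin top exp [[303.71936195 260.87362156]] bar bottom [[303.85087411 264.15256542]] [('pin', array([267., 225., 301., 255.]), 0.73), ('offcut', array([359., 159., 393., 200.]), 0.64), ('sanding_block', array([316., 188., 355., 229.]), 0.57), ('screwdriver', array([214., 223., 273., 264.]), 0.64)]
scene bar ends exp z.073 [[300.0, 253.0], [307.6, 272.2]]
[([420, 68, 27, 17, 300], [432.1, 75.7]), ([455, 137, 45, 27, 607], [475.0, 151.6]), ([298, 252, 12, 20, 95], [303.6, 261.4])]
```

View pics/s8.png

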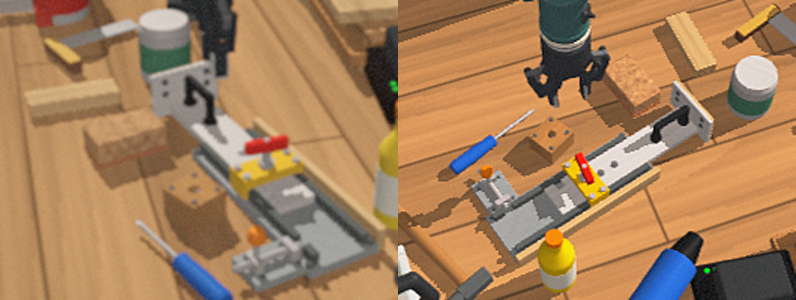

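The pin stands in the bridge with its bar centre where "home" puts it: (341.5,247.0) seen against (342.2,247.1) expected in the side view. The arm is out, the bolt is back, the offcut lies flat and clear, and the bystanders are in place.

```bash
python3 -c "
from h import *
print(job.job_done())"
```

```text
the job is handed in; nothing more can be done
None
```

The length stop is at its longest setting and the job is handed in, at about 33 s on the robot's clock. The handing-in call gives no verdict.

**What I did**
- **Offcut:** lifted it out of the arm's way and laid it flat at about (0.343, 0.265), about 40 mm clear of the strip the stop plate sweeps.
- **Bolt:** drew it back 22 mm to its stop. The knob's measured move in the wrist view agrees.
- **Stop arm:** pulled it out about 100.6 mm by the tool's travel. Looking down through the bridge hole I could see the bench, so the last hole was lined up.
- **Pin:** took it out of the block and pushed it home in the bridge. It stopped solidly under 15 N at the height it had in the block.

**Last checks**
- The handle bar sits within 1 pixel of its expected home position in the side view.
- The final views show the offcut flat and the nearby bystanders where they were; the gripper is clear of everything. I compared the bystanders by eye, not by measurement.
- **Disagreements:** in the last scene view the network boxed the pin near the empty block, but the red pixels and the picture put it in the bridge. My three estimates of the bridge hole's position differed by up to 3 mm, yet the pin went in without side force.

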